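# Dress the autosampler spindle and start it

## Robot

A 6-joint arm with a two-finger parallel gripper is mounted at the origin on the work surface. World frame = base frame: x ahead of the robot, y to its left, z up, the work surface at z = 0. Lengths are in mm, angles in rad, forces in N, time in s.
With the tool pointing down it reaches from about 275 to 750 mm from the base axis. Payload 10.2 kg.
Tool frame: the origin (TCP) lies midway between the tips of the shut fingers; the grasp point (between the pads) lies 19 mm behind it (arm.tcp_to_grasp is the z of the grasp point in the tool frame, in mm); z points along the fingers, y is the line along which they close (so a half turn about z gives the same grasp; the last joint's range is limited). The gripper opens to 85 mm and grips with 20 to 120 N. Pads are 22 mm wide; open, the fingers measure 114 mm over their backs; the gripper's body (76 mm by 85 mm) begins 54 mm behind the grasp point. The pads swing forward as they close: fully open they stand 13 mm farther back than shut.
Start: joints at [-1.409, 0.313, 1.498, -0, 1.331, -0.223], TCP at [197.059, -486.62, 231.294] pointing down, gripper open.
Joint ranges: [-2.94, 2.94], [-0.97, 2.17], [0.19, 2.56], [-1.23, 4.37], [0.02, 3.11], [-2.88, 2.88]. Speed limits (rad/s): [2.39, 2.39, 3.01, 3.14, 3.14, 3.14].

## Interface

Orientations are given as a unit quaternion [x, y, z, w].
In Python, from workcell import read_state, read_camera, camera_params, arm, boxes_of, cut_out, spot_point gives the robot as it stands. The module is installed in compiled form; this text tells all that it offers.
- The arm moves only by the shell command python3 -m pendant 'ROWS' [FORCE]. ROWS is JSON, a list that holds one entry, the list of rows, each a list of 7 numbers: the shift along the tool's x, y, z in mm, then the turn, a rotation vector about the tool's x, y, z in rad, then the opening, from 0 (shut) to 1 (fully open). In form: [[[dx, dy, dz, rx, ry, rz, hand], ...]]. A call has 1 to 12 rows; each row is the pose to reach, as a shift and turn from the pose commanded when the call began, along the tool's axes at that moment; what a row does not reach only later rows make up. A row lasts 1/12 s, in which the tool goes at most 41.7 mm and 7.16 degrees, less where a joint would pass 70% of its speed; a pose out of reach is approached as far as the arm can. A call with a gripper value outside its range is refused whole. The fingers move at their own pace and stop on an object; FORCE is the grip in N (left out, the last holds). Time passes only in rows, so rows that repeat a pose let the fingers close. It gives the time, the measured TCP pose, the force, the opening and the grip force at its end, in the units of the state.
- read_state(): the state, without advancing time (a new reading comes with each control period).
- read_camera(name): name is "scene" or "top"; returns the picture (480x640x3 uint8, red, green, blue); there is no depth.
- camera_params(name): a dict with "K" (3x3 intrinsics, pixels), "extrinsics" (4x4, takes a point from camera to world coordinates). Camera axes: x right, y down, z forward; pixel columns grow to the right and rows downward; lengths in mm; the calibration is good to about 2 mm. A picture is of the moment at which its call begins. camera_params takes no time and is no camera call.
- arm.job_done(): hands the job in; it is judged then, once.
Trained networks look in the newest picture that a camera, given by its name, has taken for a name from the list of things; names that differ only in an ending like _2 or _b are one class to them, and where a whole thing is asked for, a point or a joint stands for the part that bears it (a point fixed in the world has none). Each returns a list of dicts, best first, with "score" (0 to 1); they miss things now and then, are a little off and sometimes report something else, mostly with a low value. They report only what shows in the picture. A call takes as long as a camera call. They do not tell look-alikes from the thing itself.
- boxes_of(camera, target): "rect" ([left, top, right, bottom] in pixels, round what is visible of it).
- cut_out(camera, target): "mask" (480x640 bool, what is visible of it) and "rect" ([left, top, right, bottom] in pixels, round what is visible of it).
- spot_point(camera, target): "at" ([column, row] in pixels: a listed point, or the origin of a listed thing).
The state is a dict: "clock": time; "q": joint angles; "qd": joint speeds; "tau": joint torques, N m; "eef_pos": TCP position; "ee_rot": TCP orientation; "wrist_force": force on the tool from outside, world axes, zero at the start; "moment": the same for the moment, N m; "finger_gap": opening from 0.0 (shut) to 1.0 (fully open); "finger_force": force on a finger pad.
Only numpy, scipy, OpenCV 4.12 (cv2) and the standard library are available. Lean on these libraries where they do the work, as an engineer would, in place of code of your own. Each camera call takes 0.05 s, during which the arm holds its last target. There are 200 camera calls.

## Task

Get the sampler spindle ready: press the yellow key to release it, then take the two red transport collars off the post and lay them flat in the grey tray. Thread every other collar on the bench fully home on the post, the widest at the bottom and each next one narrower, and only when the whole stack is home press the white key and after it the green key, one key at a time, leaving the vial, the sample cup and the glass flask standing where they are.

Things in the scene. Friction and masses are not known exactly. Their poses are not given: they have to be found in the camera images.
- spindle: fixed sampler base: white square plinth 110 x 110 mm, 14 mm high, with a dark steel turntable disc (92 mm across, its top 20 mm above the bench) and an upright steel post in its centre; origin at the centre of its underside, z up along the post
- seat (a point): point on the post's axis at the top of the turntable disc, where the lowest collar's underside rests (20 mm above the bench). The post is 16 mm in diameter and rises 58 mm above this point, its last 8 mm tapering to 8 mm
- collar_red_upper: loose red transport collar, a flat ring 46 mm outside, 20 mm bore, 12 mm thick, at the start on the post, the upper one of two; origin at its centre (mid-thickness), z along its axis
- collar_red_lower: loose red transport collar, a flat ring 46 mm outside, 20 mm bore, 12 mm thick, at the start on the post, the lower one of two; origin at its centre (mid-thickness), z along its axis
- tray_in (a point): centre of the inner floor (4 mm above the bench) of the grey open tray: 120 mm (x) by 150 mm (y) outside, 112 by 142 mm inside, walls 4 mm thick, rim 25 mm above the bench
- panel: fixed black key panel 180 x 75 mm, 22 mm high, carrying three round keys in a row along its x axis; origin at the centre of its underside
- key_yellow_top (a point): centre of the top face of the yellow key (28 mm across, in a grey housing 44 mm across), about 44 mm above the bench when up; the keys are 56 mm apart and in any order
- key_white_top (a point): centre of the top face of the white key (28 mm across, in a grey housing 44 mm across), about 44 mm above the bench when up; the keys are 56 mm apart and in any order
- key_green_top (a point): centre of the top face of the green key (28 mm across, in a grey housing 44 mm across), about 44 mm above the bench when up; the keys are 56 mm apart and in any order
- key_yellow (a joint): travel of the yellow key, m: 0 up, 0.006 fully down (about 5 N), springs back; counts as pressed beyond 0.003
- key_white (a joint): travel of the white key, m: 0 up, 0.006 fully down (about 5 N), springs back; counts as pressed beyond 0.003
- key_green (a joint): travel of the green key, m: 0 up, 0.006 fully down (about 5 N), springs back; counts as pressed beyond 0.003
- collar_black: loose black collar, a flat ring 60 mm outside, 20 mm bore, 12 mm thick, either face up; origin at its centre (mid-thickness), z along its axis
- collar_blue: loose blue collar, a flat ring 54 mm outside, 20 mm bore, 12 mm thick, either face up; may be absent; origin at its centre (mid-thickness), z along its axis
- collar_green: loose green collar, a flat ring 48 mm outside, 20 mm bore, 12 mm thick, either face up; may be absent; origin at its centre (mid-thickness), z along its axis
- collar_orange: loose orange collar, a flat ring 42 mm outside, 20 mm bore, 12 mm thick, either face up; may be absent; origin at its centre (mid-thickness), z along its axis
- collar_brass: loose brass collar, a flat ring 36 mm outside, 20 mm bore, 12 mm thick, either face up; may be absent; origin at its centre (mid-thickness), z along its axis
- vial: bystander: small amber vial with a white cap, 26 mm across, 42 mm high, among the collars; origin at the centre of its underside
- cup: bystander: white sample cup 32 mm across, 30 mm high; origin at the centre of its underside
- flask: bystander: glass volumetric flask 72 mm across, 120 mm high; origin at the centre of its underside
Not all that is in view belongs to the job. What is shaped like the spindle but purple is not meant.

How it is judged:
By the outcome, as a careful person would: the job done as asked, in the order asked, and still so for the second after the job is handed in, with the robot touching nothing.
Of collar_blue, collar_green, collar_orange, collar_brass only 2 to 3 are there at a start; the rules pass over those that are not, and their reading is None.
At some moment in a run one of collar_black, collar_blue, collar_green, collar_orange, collar_brass may be knocked a few centimetres aside while the robot is not near it.
Once in a run the grip may slacken for a moment while it holds something.
It also fails if it takes over 208 s, if anything falls off the work surface, if the arm or the gripper's body presses on something with over 40 N, if the wrist force passes 120 N, or if a joint passes its speed limit or range.

## Working session

There is one attempt and no reset: what is moved stays moved. The work goes in short steps, Python scripts to look and compute and a shell command to move; the robot and the scene stay as the last step left them, time stands still between calls to the robot, and variables do not carry over. Pictures are saved under pics/ and viewed, at most 14 in all, crops included, and the job is handed in when it is done.

```bash
mkdir -p pics
python3 - <<'E'
from workcell import *
import cv2
for n in("scene","top"):
    im=read_camera(n); cv2.imwrite(f"pics/{n}0.png",im[:,:,::-1]); p=camera_params(n); print(n,p["K"],p["extrinsics"])
s=read_state(); print(s)
E
```

```text
scene [[616.33889225   0.         321.52009027]
 [  0.         616.33889225 241.69756765]
 [  0.           0.           1.        ]] [[-6.09656662e-01  5.31858513e-01 -5.87745928e-01  1.15521464e+03]
 [ 7.92610744e-01  4.17759064e-01 -4.44123376e-01  5.05316774e+02]
 [ 9.32539044e-03 -7.36616512e-01 -6.76246368e-01  8.53210659e+02]
 [ 0.00000000e+00  0.00000000e+00  0.00000000e+00  1.00000000e+00]]
top [[524.6727198    0.         322.29293261]
 [  0.         524.6727198  236.459885  ]
 [  0.           0.           1.        ]] [[-8.23696096e-03 -9.97068703e-01  7.60667675e-02  4.10321980e+02]
 [-9.99537345e-01  5.98227872e-03 -2.98212646e-02  1.16362578e+01]
 [ 2.92787970e-02 -7.62772115e-02 -9.96656681e-01  9.99245656e+02]
 [ 0.00000000e+00  0.00000000e+00  0.00000000e+00  1.00000000e+00]]
{'clock': 0.1, 'q': array([-1.40938500e+00,  3.13429302e-01,  1.49834766e+00, -3.33910220e-06,
        1.33098033e+00, -2.23391645e-01]), 'qd': array([ 0.00159875, -0.00169612,  0.00028868,  0.00161217,  0.00045683,
       -0.00052235]), 'tau': array([ 2.98554616e-03, -4.12897396e+01, -2.60144395e+01, -1.10045207e-04,
        3.02319007e-03, -3.12999589e-06]), 'eef_pos': array([ 197.02858244, -486.38957519,  230.77931833]), 'ee_rot': array([ 9.81547619e-01,  1.91216975e-01,  1.64225234e-05, -5.82090135e-04]), 'wrist_force': array([-0.15138381,  0.51471997,  0.38609594]), 'moment': array([-0.03059143, -0.01614053, -0.01566805]), 'finger_force': 0.0, 'finger_gap': 1.0010924016272023}
```

View pics/scene0.png

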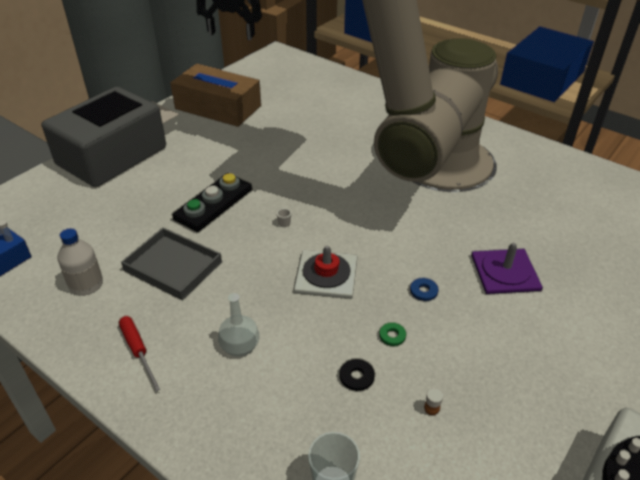

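View pics/top0.png

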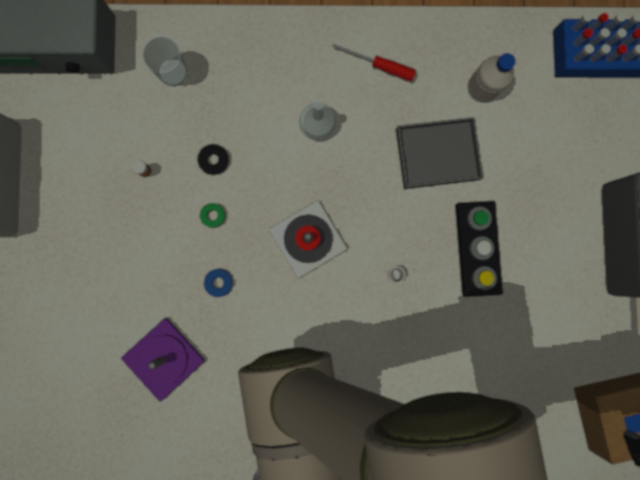

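The top view shows the spindle with red collars at (308,237). Black is at (213,159), green at (213,215) and blue at (218,283). The vial is at (143,169), the cup at (399,273), the flask at (319,121) and the tray at (440,153). The keys are green (481,217), white (483,248) and yellow (486,278).

Look-alikes:
- The purple spindle at (163,358) is a decoy; I choose the white plinth at (308,237).
- The red screwdriver at (395,67) could pass for red collars.
- The rack at (600,40), the bottle cap at (506,62) and the tumbler at (165,60) could pass for the vial or cup.

```bash
cat > h.py <<'E'
from workcell import *
import numpy as np, cv2
from scipy.spatial.transform import Rotation as R
P={n:camera_params(n) for n in("scene","top")}
def ray(n,px):
    E=P[n]["extrinsics"]; d=E[:3,:3]@np.linalg.solve(P[n]["K"],[px[0],px[1],1.]); return E[:3,3],d/np.linalg.norm(d)
def atz(n,px,z):
    o,d=ray(n,px); return o+d*(z-o[2])/d[2]
def tri(a,b):
    A=np.zeros((3,3));v=np.zeros(3);rs=[ray("top",a),ray("scene",b)]
    for o,d in rs:
        M=np.eye(3)-np.outer(d,d);A+=M;v+=M@o
    p=np.linalg.solve(A,v); return p,max(np.linalg.norm((np.eye(3)-np.outer(d,d))@(p-o)) for o,d in rs)
def proj(n,p):
    E=np.linalg.inv(P[n]["extrinsics"]);c=P[n]["K"]@(E[:3,:3]@p+E[:3,3]);return c[:2]/c[2]
def snap(): return {n:read_camera(n) for n in("top","scene")}
def shift(target,yaw=None):
    "tool-frame shift (mm) from the present TCP to a world point, and turn about tool z to point y axis along yaw"
    s=read_state();r=R.from_quat(s["ee_rot"]);d=r.inv().apply(np.array(target)-s["eef_pos"]);y=r.apply([0,1,0])
    o=[np.round(d,1).tolist(),"yaw_y %.3f"%np.arctan2(y[1],y[0])]
    if yaw is not None:
        a=np.arctan2(y[1],y[0])-yaw; o.append("turn %.3f"%((a+np.pi/2)%np.pi-np.pi/2))
    return o
E
python3 - <<'E'
from h import *
im=snap()
for t in ["spindle","seat","collar_red_upper","collar_red_lower","tray_in","key_yellow_top","key_white_top","key_green_top","collar_black","collar_blue","collar_green","collar_orange","collar_brass","vial","cup","flask","panel"]:
    a=spot_point("top",t);b=spot_point("scene",t)
    if a and b:
        p,e=tri(a[0]["at"],b[0]["at"]);print(t,p.round(1),"err %.1f"%e,[(np.round(x["at"]).astype(int).tolist(),round(x["score"],2)) for x in a[:2]+b[:2]])
    else: print(t,len(a),len(b),[(x["at"],x["score"]) for x in a+b])
c=cv2.resize(im["top"][190:290,250:350],(500,500),interpolation=2);d=cv2.resize(im["scene"][220:320,275:375],(300,300));d=cv2.copyMakeBorder(d,0,200,0,0,0)
cv2.imwrite("pics/crop1.png",np.hstack([c,d])[:,:,::-1])
E
```

```text
spindle [409.7 140.4 105.9] err 164.6 [([166, 359], 0.65), ([304, 241], 0.6), ([324, 276], 0.84), ([504, 275], 0.59)]
seat [435.4 161.5 141.6] err 154.4 [([307, 239], 0.89), ([165, 361], 0.89), ([504, 268], 0.74), ([324, 268], 0.72)]
collar_red_upper [477.9   7.8  29.2] err 1.9 [([308, 241], 0.76), ([326, 262], 0.65)]
collar_red_lower 0 1 [([328.6, 267.0], 0.49)]
tray_in [ 647.1 -238.1   12.3] err 1.3 [([436, 152], 0.7), ([477, 250], 0.49), ([173, 261], 0.92)]
key_yellow_top [ 577.9 -161.6  225.1] err 26.3 [([436, 154], 0.16), ([230, 175], 0.62)]
key_white_top [ 460.7 -310.2   45.3] err 0.7 [([482, 248], 0.7), ([213, 188], 0.61), ([239, 345], 0.58)]
key_green_top [ 521.6 -313.    44.8] err 1.2 [([483, 214], 0.58), ([306, 239], 0.44), ([192, 202], 0.61)]
collar_black [637.6 191.4   1.6] err 5.2 [([210, 160], 0.68), ([354, 375], 0.78), ([288, 222], 0.27)]
collar_blue [405.1 177.8   8.6] err 0.6 [([218, 280], 0.82), ([436, 152], 0.65), ([422, 288], 0.69), ([211, 189], 0.4)]
collar_green [529.6 189.9   9.5] err 3.1 [([211, 215], 0.76), ([390, 331], 0.73)]
collar_orange 0 0 []
collar_brass 1 0 [([392.1, 275.4], 0.74)]
vial [619.  319.3  -6.2] err 0.4 [([146, 169], 0.49), ([430, 412], 0.78)]
cup [ 412.5 -151.5    1.4] err 5.9 [([395, 273], 0.71), ([288, 222], 0.68)]
flask [700.9 -18.  -13.4] err 2.6 [([320, 129], 0.6), ([212, 158], 0.23), ([237, 343], 0.84)]
panel [ 455.6 -320.6  -10.6] err 1.2 [([477, 252], 0.58), ([214, 205], 0.95)]
```

View pics/crop1.png

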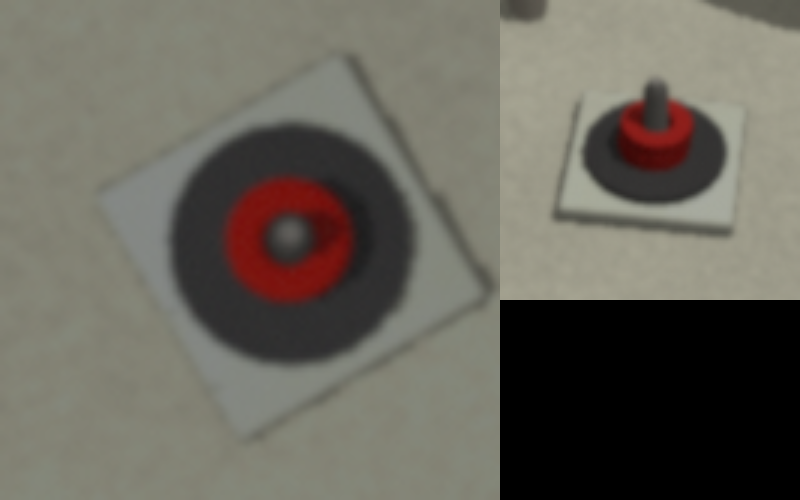

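The crop confirms the choice: white plinth, dark disc, and two stacked red collars around a grey post whose tip is at about (308,237) in the top view. Next I'll measure precisely by colour.

```bash
cat >> h.py <<'E'
def blob(im,c,near=None,rad=40):
    hsv=cv2.cvtColor(im,cv2.COLOR_RGB2HSV).astype(int);h,s,v=hsv[...,0],hsv[...,1],hsv[...,2]
    m={"red":((h<8)|(h>172))&(s>150)&(v>60),"blue":(abs(h-109)<12)&(s>120)&(v>40),"green":(abs(h-68)<16)&(s>110)&(v>40),
       "black":(v<50),"yellow":(abs(h-27)<7)&(s>150)&(v>80),"orange":(abs(h-14)<5)&(s>150)&(v>80)}[c].astype(np.uint8)
    if near is not None:
        k=np.zeros_like(m);cv2.circle(k,tuple(int(x) for x in near),rad,1,-1);m&=k
    n,l,st,ce=cv2.connectedComponentsWithStats(m)
    out=[]
    for i in np.argsort(-st[1:,4])[:3]+1:
        if st[i,4]<25: continue
        cs,_=cv2.findContours((l==i).astype(np.uint8),cv2.RETR_EXTERNAL,cv2.CHAIN_APPROX_NONE)
        e=cv2.fitEllipse(max(cs,key=len)) if len(max(cs,key=len))>5 else ((0,0),(0,0),0); out.append((int(st[i,4]),np.round(e[0],1).tolist(),np.round(e[1],1).tolist()))
    return out
E
python3 - <<'E'
from h import *
im=snap()
for c,z,n in [("black",12,(213,159)),("green",12,(213,215)),("blue",12,(218,283)),("red",44,(308,238)),("yellow",44,(486,278)),("green",44,(481,217)),("black",20,(308,238))]:
    b=blob(im["top"],c,n,26)[0]; w=atz("top",b[1],z); print(c,b,w.round(1), "scene",proj("scene",w).round(1))
w=atz("top",(307.8,237),78);print("post tip",w.round(1),atz("top",(308,238),44).round(1),proj("scene",w).round(1))
for c,n in [("black",(357,374)),("green",(392,334)),("blue",(424,289)),("red",(327,264)),("yellow",(230,177)),("green",(194,204)),("orange",None)]:
    b=blob(im["scene"],c,n,26); print("scene",c,b[:2])
print("orange top",blob(im["top"],"orange"))
for t in ["tray_in","spindle","panel"]:
    for cam,z in (("top",25 if t=="tray_in" else 14 if t=="spindle" else 22),):
        for r in cut_out(cam,t)[:2]:
            cs,_=cv2.findContours(r["mask"].astype(np.uint8),0,1);q=cv2.boxPoints(cv2.minAreaRect(max(cs,key=len)))
            W=np.array([atz(cam,x,z) for x in q]);print(t,round(r["score"],2),W[:,:2].round(0).tolist(),W.mean(0).round(1))
E
```

```text
black (608, [213.1, 159.1], [28.4, 29.8]) [634.1 188.2  12. ] scene [357.  369.1]
green (336, [212.2, 215.0], [22.3, 23.2]) [527.4 189.1  12. ] scene [392.5 329.5]
blue (446, [217.9, 282.4], [25.4, 26.3]) [400.9 177.5  12. ] scene [423.8 285.1]
red (424, [307.4, 237.5], [23.8, 25.2]) [481.5  10.3  44. ] scene [327.2 258.1]
yellow (170, [485.7, 277.5], [13.5, 14.2]) [ 406.  -315.9   44. ] scene [229.6 175.4]
green (158, [480.7, 217.4], [13.0, 13.7]) [ 516.8 -310.1   44. ] scene [194.5 201.3]
black (934, [307.9, 238.2], [43.4, 44.0]) [482.    9.3  20. ] scene [326.5 267. ]
post tip [479.8   9.6  78. ] [480.6   9.2  44. ] [327.8 244.3]
scene black [(761, [356.4, 374.7], [30.1, 33.9])]
scene green [(372, [392.1, 333.8], [20.8, 24.9])]
scene blue [(390, [423.7, 289.0], [20.0, 26.2])]
scene red [(373, [326.8, 264.9], [21.8, 23.9])]
scene yellow [(91, [228.6, 178.0], [8.4, 11.6])]
scene green [(106, [193.7, 204.0], [9.6, 12.2])]
scene orange []
orange top []
tray_in 0.67 [[499.0, 84.0], [555.0, -10.0], [462.0, -65.0], [407.0, 29.0]] [480.9   9.4  25. ]
tray_in 0.64 [[696.0, -156.0], [717.0, -311.0], [590.0, -324.0], [570.0, -171.0]] [ 643.3 -240.4   25. ]
spindle 0.8 [[265.0, 355.0], [340.0, 273.0], [259.0, 198.0], [185.0, 281.0]] [262.1 276.7  14. ]
panel 0.62 [[549.0, -266.0], [556.0, -347.0], [374.0, -358.0], [367.0, -278.0]] [ 461.3 -312.2   22. ]
```

Run:
```python
from h import *
print(shift((406,-316,75),0.13)); print(shift((406,-316,230),0.13))
```

```text
[[257.7, -79.7, 156.3], 'yaw_y -1.186', 'turn -1.316']
[[257.7, -79.7, 1.3], 'yaw_y -1.186', 'turn -1.316']
```

```bash
python3 -m pendant '[[[40,-13,0,0,0,-0.12,0],[80,-25,0,0,0,-0.24,0],[120,-38,0,0,0,-0.36,0],[160,-50,0,0,0,-0.48,0],[200,-62,0,0,0,-0.6,0],[235,-72,20,0,0,-0.72,0],[257.7,-79.7,50,0,0,-0.84,0],[257.7,-79.7,90,0,0,-0.96,0],[257.7,-79.7,125,0,0,-1.08,0],[257.7,-79.7,150,0,0,-1.2,0],[257.7,-79.7,156,0,0,-1.316,0],[257.7,-79.7,156,0,0,-1.316,0]]]' 40
python3 - <<'E'
from h import *
print(shift((406,-316,46),0.13)); s=read_state(); print(s["eef_pos"],s["wrist_force"],s["q"],s["finger_gap"])
E
```

```text
clock: 3.15
eef_pos: [405.3, -315.1, 73.3]
ee_rot: [0.658, 0.753, 0.0, -0.002]
wrist_force: [1.1, 1.3, -0.3]
finger_gap: 0.001
finger_force: 0.0
[[-1.1, 0.6, 27.3], 'yaw_y 0.134', 'turn 0.004']
[ 405.32305655 -315.12582554   73.33383956] [ 1.11140885  1.34594293 -0.27181554] [-8.89347233e-01  4.74575630e-01  1.71742204e+00 -2.54118078e-05
  9.53645491e-01 -1.02352267e+00] 0.001382702217254717
```

```bash
python3 -m pendant '[[[-0.5,0.5,14,0,0,0,0],[-1,0.6,24,0,0,0,0],[-1,0.6,28,0,0,0,0],[-1,0.6,31,0,0,0,0],[-1,0.6,33,0,0,0,0],[-1,0.6,34,0,0,0,0],[-1,0.6,34.5,0,0,0,0],[-1,0.6,34.5,0,0,0,0]]]'
```

```text
clock: 3.82
eef_pos: [406.8, -317.0, 41.2]
ee_rot: [0.66, 0.751, -0.0, 0.0]
wrist_force: [-0.7, 1.0, 3.1]
finger_gap: -0.0
finger_force: 1.5
```

```bash
python3 -m pendant '[[[0,0,1,0,0,0,0],[0,0,2,0,0,0,0],[0,0,3,0,0,0,0],[0,0,3,0,0,0,0]]]'
```

```text
clock: 4.15
eef_pos: [406.8, -317.0, 38.0]
ee_rot: [0.66, 0.752, -0.0, 0.0]
wrist_force: [-1.1, 1.1, 5.2]
finger_gap: 0.003
finger_force: 2.7
```

Run:
```python
from h import *
print(shift((481,9.5,125),0.13))
```

```text
[[314.1, 115.9, -87.0], 'yaw_y 0.130', 'turn 0.000']
```

```bash
python3 -m pendant '[[[0,0,-20,0,0,0,0],[0,0,-55,0,0,0,0],[10,4,-87,0,0,0,0.3],[48,18,-87,0,0,0,0.6],[86,32,-87,0,0,0,0.85],[124,46,-87,0,0,0,0.85],[162,60,-87,0,0,0,0.85],[200,74,-87,0,0,0,0.85],[238,88,-87,0,0,0,0.85],[276,102,-87,0,0,0,0.85],[314,116,-87,0,0,0,0.85],[314,116,-87,0,0,0,0.85]]]' 40
python3 - <<'E'
from h import *
im=snap(); s=read_state(); print(s["eef_pos"])
b=blob(im["top"],"red",(308,238),26); print(b)
print(shift((481,9.5,31.5),0.13))
cv2.imwrite("pics/t1.png",np.hstack([cv2.resize(im["scene"][180:330,250:400],(400,400)),cv2.resize(im["top"],(400,400))])[:,:,::-1])
E
```

```text
clock: 5.15
eef_pos: [481.5, 15.2, 124.6]
ee_rot: [0.657, 0.753, 0.001, -0.0]
wrist_force: [0.8, -0.3, 0.1]
finger_gap: 0.848
finger_force: 0.0
[481.13060679  10.59285896 124.54380387]
[]
[[-1.1, -0.3, 93.0], 'yaw_y 0.133', 'turn 0.003']
```

```bash
python3 -m pendant '[[[-1,-0.3,30,0,0,0,0.85],[-1,-0.3,60,0,0,0,0.85],[-1,-0.3,82,0,0,0,0.85],[-1,-0.3,93,0,0,0,0.85],[-1,-0.3,93,0,0,0,0.85],[-1,-0.3,93,0,0,0,0.5],[-1,-0.3,93,0,0,0,0.4],[-1,-0.3,93,0,0,0,0.4],[-1,-0.3,93,0,0,0,0.4],[-1,-0.3,93,0,0,0,0.4]]]' 40
```

```text
clock: 6.08
eef_pos: [481.7, 7.7, 33.3]
ee_rot: [0.66, 0.752, 0.0, 0.001]
wrist_force: [-1.7, -4.2, 5.8]
finger_gap: 0.517
finger_force: 40.1
```

Run:
```python
from h import *
im=snap(); s=read_state(); print(s["eef_pos"],s["finger_gap"],s["wrist_force"])
cv2.imwrite("pics/t1.png",np.hstack([cv2.resize(im["scene"][180:330,250:400],(400,400)),cv2.resize(im["top"],(400,400))])[:,:,::-1])
```

```text
[481.71983551   7.7049171   33.30560903] 0.5142161802618588 [-1.94412286 -3.15401419  5.35132199]
```

View pics/t1.png

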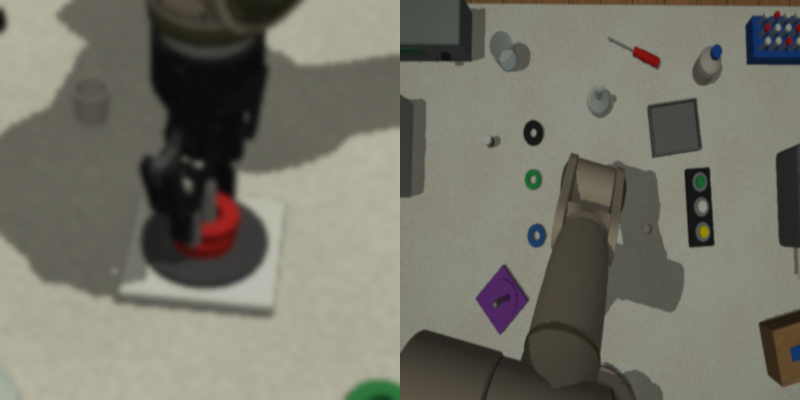

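```bash
python3 -m pendant '[[[0,0,-4,0,0,0,0.4],[0,0,-10,0,0,0,0.4],[0,0,-16,0,0,0,0.4],[0,0,-16,0,0,0,0.4]]]' 60
python3 - <<'E'
from h import *
im=snap(); cv2.imwrite("pics/t2.png",cv2.resize(im["scene"][200:300,270:390],(600,500))[:,:,::-1])
print(read_state()["eef_pos"])
E
```

```text
clock: 6.52
eef_pos: [481.8, 8.1, 49.5]
ee_rot: [0.66, 0.752, 0.001, 0.001]
wrist_force: [2.9, -3.2, 2.2]
finger_gap: 0.502
finger_force: 61.9
[481.74294019   8.11646335  48.72415755]
```

View pics/t2.png

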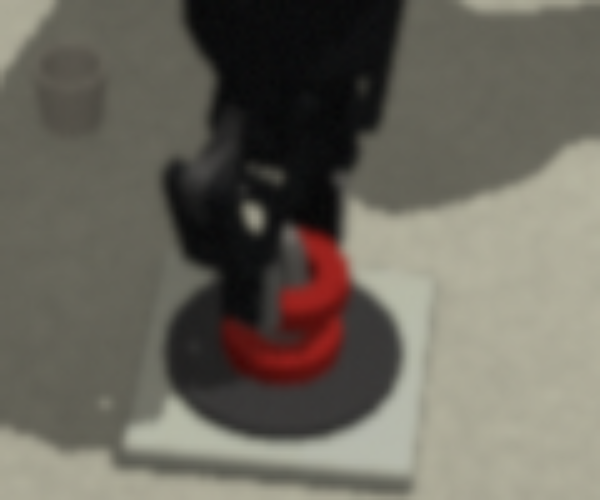

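```bash
python3 -m pendant '[[[0,0,-20,0,0,0,0.4],[0,0,-45,0,0,0,0.4],[0,0,-65,0,0,0,0.4],[0,0,-75,0,0,0,0.4],[0,0,-75,0,0,0,0.4]]]' 60
python3 - <<'E'
from h import *
print(shift((648,-275,110),0.13))
E
```

```text
clock: 7.03
eef_pos: [481.3, 8.5, 124.1]
ee_rot: [0.66, 0.752, 0.001, 0.001]
wrist_force: [0.3, 0.1, -0.8]
finger_gap: 0.5
finger_force: 65.8
[[-302.7, 128.5, 14.6], 'yaw_y 0.130', 'turn 0.000']
```

```bash
python3 -m pendant '[[[-20,9,0,0,0,0,0.4],[-52,22,0,0,0,0,0.4],[-87,37,0,0,0,0,0.4],[-122,52,0,0,0,0,0.4],[-157,67,0,0,0,0,0.4],[-192,82,5,0,0,0,0.4],[-227,97,10,0,0,0,0.4],[-262,112,14.6,0,0,0,0.4],[-290,124,14.6,0,0,0,0.4],[-302.7,128.5,14.6,0,0,0,0.4],[-302.7,128.5,14.6,0,0,0,0.4]]]' 60
python3 - <<'E'
from h import *
im=snap(); s=read_state(); print(s["finger_gap"],s["eef_pos"],s["finger_force"]); 
print(shift((648,-275,7.5),0.13), proj("scene",s["eef_pos"]))
b=blob(im["scene"],"red",proj("scene",s["eef_pos"]),40);print(b)
E
```

```text
clock: 7.95
eef_pos: [647.1, -277.3, 104.9]
ee_rot: [0.661, 0.751, -0.0, -0.002]
wrist_force: [-0.6, 0.2, -0.0]
finger_gap: 0.505
finger_force: 65.8
0.5016974745930558 [ 646.76730496 -274.28888184  106.03765731] 65.76904714107513
[[-1.1, 1.4, 98.5], 'yaw_y 0.130', 'turn -0.000'] [152.79499305 217.19653724]
[(263, [155.1, 216.8], [17.8, 19.1])]
```

```bash
python3 -m pendant '[[[0,0,30,0,0,0,0.4],[-1,1,60,0,0,0,0.4],[-1,1,80,0,0,0,0.4],[-1,1,90,0,0,0,0.4],[-1,1,94,0,0,0,0.4],[-1,1,97,0,0,0,0.4],[-1,1,97,0,0,0,0.4]]]' 60
```

```text
clock: 8.63
eef_pos: [649.0, -275.7, 12.1]
ee_rot: [0.66, 0.752, 0.0, 0.001]
wrist_force: [0.5, -0.6, -0.4]
finger_gap: 0.501
finger_force: 65.8
```

```bash
python3 -m pendant '[[[0,0,2,0,0,0,0.4],[0,0,4,0,0,0,0.4],[0,0,5,0,0,0,0.4],[0,0,5,0,0,0,0.4]]]' 60
```

```text
clock: 8.97
eef_pos: [648.6, -275.9, 6.3]
ee_rot: [0.66, 0.752, 0.0, 0.0]
wrist_force: [-0.2, -0.1, -0.4]
finger_gap: 0.496
finger_force: 65.8
```

```bash
python3 -m pendant '[[[0,0,1,0,0,0,0.4],[0,0,2,0,0,0,0.4],[0,0,3,0,0,0,0.4],[0,0,3,0,0,0,0.4]]]' 60
```

```text
clock: 9.3
eef_pos: [649.0, -276.1, 5.5]
ee_rot: [0.66, 0.752, 0.0, 0.001]
wrist_force: [-6.5, 3.8, 14.3]
finger_gap: 0.506
finger_force: 58.9
```

```bash
python3 -m pendant '[[[0,0,-1.5,0,0,0,0.4],[0,0,-1.5,0,0,0,0.65],[0,0,-1.5,0,0,0,0.7],[0,0,-1.5,0,0,0,0.7],[0,0,-15,0,0,0,0.7],[0,0,-40,0,0,0,0.7],[0,0,-75,0,0,0,0.7],[0,0,-105,0,0,0,0.7],[0,0,-115,0,0,0,0.7],[0,0,-115,0,0,0,0.7]]]' 40;  python3 - <<'E'
from h import *
print(shift((481,9.5,120),0.13))
E
```

```text
clock: 10.13
eef_pos: [649.8, -276.6, 122.5]
ee_rot: [0.66, 0.752, 0.001, 0.003]
wrist_force: [-0.1, 1.0, 0.3]
finger_gap: 0.7
finger_force: 0.0
[[305.6, -130.3, 0.5], 'yaw_y 0.130', 'turn 0.000']
```

```bash
python3 -m pendant '[[[20,-9,0,0,0,0,0.85],[54,-23,0,0,0,0,0.85],[89,-38,0,0,0,0,0.85],[124,-53,0,0,0,0,0.85],[159,-68,0,0,0,0,0.85],[194,-83,0,0,0,0,0.85],[229,-98,0,0,0,0,0.85],[264,-113,0,0,0,0,0.85],[292,-124,0,0,0,0,0.85],[305.6,-130.3,0,0,0,0,0.85],[305.6,-130.3,0,0,0,0,0.85],[305.6,-130.3,0,0,0,0,0.85]]]' 40;  python3 - <<'E'
from h import *
im=snap();s=read_state();print(s["eef_pos"]);print(blob(im["scene"],"red",(327,266),25), proj("scene",np.array([481,9.5,26])))
print(blob(im["top"],"red",proj("top",np.array([648.,-275,16])),25))
print(shift((481,9.5,22),0.13))
E
```

```text
clock: 11.13
eef_pos: [479.9, 10.1, 117.8]
ee_rot: [0.659, 0.752, -0.0, -0.0]
wrist_force: [-0.5, -0.2, 0.6]
finger_gap: 0.847
finger_force: 0.0
[480.46467195   9.16094061 117.89056961]
[(293, [326.0, 266.7], [18.3, 23.1])] [326.9376015  264.56035777]
[(358, [453.9, 152.2], [22.3, 22.6])]
[[0.3, 0.6, 95.9], 'yaw_y 0.129', 'turn -0.001']
```

```bash
python3 -m pendant '[[[0.3,0.6,30,0,0,0,0.85],[0.3,0.6,60,0,0,0,0.85],[0.3,0.6,82,0,0,0,0.85],[0.3,0.6,92,0,0,0,0.85],[0.3,0.6,95,0,0,0,0.85],[0.3,0.6,95,0,0,0,0.5],[0.3,0.6,95,0,0,0,0.4],[0.3,0.6,95,0,0,0,0.4],[0.3,0.6,95,0,0,0,0.4]]]' 60
python3 -m pendant '[[[0,0,-5,0,0,0,0.4],[0,0,-15,0,0,0,0.4],[0,0,-40,0,0,0,0.4],[0,0,-70,0,0,0,0.4],[0,0,-90,0,0,0,0.4],[0,0,-95,0,0,0,0.4],[0,0,-95,0,0,0,0.4]]]'
python3 - <<'E'
from h import *
im=snap();s=read_state();print(s["eef_pos"]);
print(shift((639,-205,110),0.13)); print(blob(im["scene"],"red",(327,250),45))
E
```

```text
clock: 11.98
eef_pos: [481.4, 10.2, 24.8]
ee_rot: [0.66, 0.752, 0.001, 0.001]
wrist_force: [-0.4, -1.1, 5.5]
finger_gap: 0.495
finger_force: 60.3
clock: 12.57
eef_pos: [481.0, 10.5, 120.2]
ee_rot: [0.66, 0.752, 0.001, 0.002]
wrist_force: [-0.2, -1.0, -0.8]
finger_gap: 0.49
finger_force: 64.2
[479.84859232  10.69084537 117.73397822]
[[-234.5, 129.9, 7.5], 'yaw_y 0.130', 'turn 0.000']
[(169, [333.1, 227.5], [12.0, 19.8])]
```

```bash
python3 -m pendant '[[[-20,11,0,0,0,0,0.4],[-52,29,0,0,0,0,0.4],[-84,47,0,0,0,0,0.4],[-116,65,0,0,0,0,0.4],[-148,82,5,0,0,0,0.4],[-180,100,7,0,0,0,0.4],[-210,117,7.5,0,0,0,0.4],[-234.5,129.9,7.5,0,0,0,0.4],[-234.5,129.9,35,0,0,0,0.4],[-234.5,129.9,65,0,0,0,0.4],[-234.5,129.9,85,0,0,0,0.4],[-234.5,129.9,92,0,0,0,0.4]]]' 60;  python3 - <<'E'
from h import *
im=snap();s=read_state();print(s["eef_pos"],s["finger_gap"]);
print(shift((639,-205,9),0.13)); print(blob(im["scene"],"red",proj("scene",s["eef_pos"]),45))
E
```

```text
clock: 13.67
eef_pos: [637.1, -204.0, 20.5]
ee_rot: [0.66, 0.751, -0.001, -0.004]
wrist_force: [-0.6, -0.8, -1.0]
finger_gap: 0.496
finger_force: 64.2
[ 638.52035158 -204.55558451   23.95507408] 0.49036175623679923
[[-0.5, 0.5, 15.0], 'yaw_y 0.130', 'turn 0.000']
[(248, [191.4, 262.9], [16.0, 20.3]), (140, [156.0, 259.3], [10.0, 18.6])]
```

```bash
python3 -m pendant '[[[0,0,5,0,0,0,0.4],[0,0,10,0,0,0,0.4],[0,0,13,0,0,0,0.4],[0,0,15,0,0,0,0.4],[0,0,16,0,0,0,0.4],[0,0,16,0,0,0,0.4]]]' 60
```

```text
clock: 14.27
eef_pos: [639.6, -205.1, 10.3]
ee_rot: [0.66, 0.752, 0.0, 0.0]
wrist_force: [-0.5, 0.1, -0.8]
finger_gap: 0.497
finger_force: 64.2
```

```bash
python3 -m pendant '[[[0,0,1,0,0,0,0.4],[0,0,2,0,0,0,0.4],[0,0,3,0,0,0,0.4],[0,0,3,0,0,0,0.4]]]' 60
```

```text
clock: 14.6
eef_pos: [639.8, -205.2, 8.9]
ee_rot: [0.66, 0.752, 0.0, 0.0]
wrist_force: [-5.5, 1.2, 10.8]
finger_gap: 0.493
finger_force: 65.4
```

```bash
python3 -m pendant '[[[0,0,-1.5,0,0,0,0.4],[0,0,-1.5,0,0,0,0.65],[0,0,-1.5,0,0,0,0.7],[0,0,-1.5,0,0,0,0.7],[0,0,-15,0,0,0,0.7],[0,0,-45,0,0,0,0.7],[0,0,-80,0,0,0,0.7],[0,0,-115,0,0,0,0.7],[0,0,-145,0,0,0,0.7],[0,0,-161,0,0,0,0.7],[0,0,-161,0,0,0,0.7]]]' 40;  python3 - <<'E'
from h import *
im=snap()
for c,n in (("red",(439,152)),("black",(213,159)),("green",(213,215)),("blue",(218,283))):
    for b in blob(im["top"],c,n,35)[:2]: print(c,b,atz("top",b[1],16 if c=="red" else 12).round(1))
for c,n in (("red",(175,260)),): print(blob(im["scene"],c,n,45))
print(shift((560,188,170),0.13),shift((634,188,170),0.13))
c=cv2.resize(im["scene"][210:310,100:240],(560,400));d=cv2.resize(im["top"],(240,400));cv2.imwrite("pics/t3.png",np.hstack([c,d])[:,:,::-1])
E
```

```text
clock: 15.52
eef_pos: [641.0, -205.8, 174.0]
ee_rot: [0.66, 0.752, 0.001, 0.004]
wrist_force: [-0.0, 1.0, 0.8]
finger_gap: 0.7
finger_force: 0.0
black (598, [213.1, 159.1], [28.3, 29.5]) [634.1 188.2  12. ]
green (334, [212.2, 215.0], [22.2, 23.2]) [527.4 189.1  12. ]
[(327, [160.8, 256.0], [17.3, 23.2]), (325, [187.6, 268.5], [17.6, 23.4])]
[[400.0, -27.9, -1.5], 'yaw_y 0.130', 'turn 0.000'] [[390.4, 45.5, -1.4], 'yaw_y 0.130', 'turn 0.000']
```

View pics/t3.png

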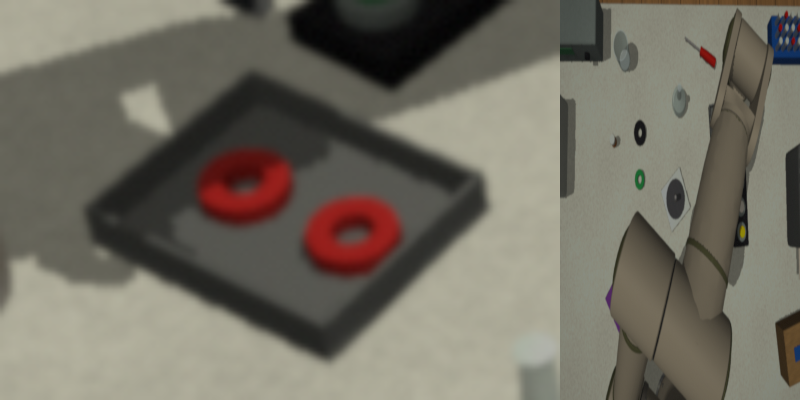

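```bash
python3 -m pendant '[[[35,4,0,0,0,0,1],[72,8,0,0,0,0,1],[110,12,0,0,0,0,1],[148,16,0,0,0,0,1],[186,20,0,0,0,0,1],[224,25,0,0,0,0,1],[262,30,0,0,0,0,1],[300,34,0,0,0,0,1],[338,39,0,0,0,0,1],[372,43,0,0,0,0,1],[390,45.5,0,0,0,0,1],[390,45.5,0,0,0,0,1]]]' 60
python3 -m pendant '[[[390,45.5,0,0,0,0,1]]]' 60 >/dev/null & 
wait
python3 - <<'E'
from h import *
s=read_state();print(s["eef_pos"],s["clock"])
E
```

```text
clock: 16.62
eef_pos: [632.8, 191.4, 166.4]
ee_rot: [0.658, 0.753, -0.001, -0.001]
wrist_force: [0.1, -0.3, -0.1]
finger_gap: 1.0
finger_force: 0.0
[634.14127866 224.59069175 166.77519025] 16.7
```

That second call was a mistake: it nudged the arm 34 mm further in +y, high above everything. I'll correct it.

Run:
```python
from h import *
im=snap()
for b in blob(im["scene"],"black",(357,374),30)[:2]: print(b)
for c,n in (("red",(439,152)),("blue",(218,283)),("black",(308,238))):
    for b in blob(im["top"],c,n,35)[:2]: print(c,b,atz("top",b[1],16 if c=="red" else 12).round(1))
print(shift((634.1,188.2,80),0.13))
```

```text
(743, [356.4, 374.7], [29.8, 33.7])
red (357, [453.9, 152.2], [22.2, 22.6]) [ 645.9 -271.6   16. ]
red (356, [419.4, 156.7], [22.3, 23.1]) [ 637.3 -204.9   16. ]
blue (446, [217.9, 282.4], [25.5, 26.3]) [400.9 177.5  12. ]
black (1693, [307.6, 238.3], [45.8, 46.0]) [482.4   9.8  12. ]
[[-44.1, -4.1, 86.7], 'yaw_y 0.133', 'turn 0.003']
```

```bash
python3 -m pendant '[[[-20,-2,20,0,0,0,1],[-40,-4,50,0,0,0,1],[-44,-4,80,0,0,0,1],[-44,-4,86.7,0,0,0,1],[-44,-4,86.7,0,0,0,1]]]' 60
python3 - <<'E'
from h import *
s=read_state();print(s["eef_pos"]);print(shift((634.1,188.2,-1),0.13)); im=snap();print(blob(im["scene"],"black",(357,380),18)[:1])
E
```

```text
clock: 17.22
eef_pos: [634.0, 184.0, 78.9]
ee_rot: [0.66, 0.751, -0.002, -0.002]
wrist_force: [0.2, 0.4, 1.2]
finger_gap: 0.995
finger_force: 0.0
[634.02202696 183.98231288  78.88619941]
[[4.2, 1.1, 79.9], 'yaw_y 0.129', 'turn -0.001']
[(644, [356.7, 376.1], [26.8, 33.0])]
```

```bash
python3 -m pendant '[[[3,1,30,0,0,0,1],[3,1,55,0,0,0,1],[3,1,68,0,0,0,1],[3,1,68,0,0,0,1],[3,1,68,0,0,0,1]]]' 60
python3 - <<'E'
from h import *
s=read_state();print(s["eef_pos"]);print(shift((634.1,188.2,-1),0.13))
E
```

```text
clock: 17.73
eef_pos: [636.6, 188.4, 14.8]
ee_rot: [0.66, 0.752, 0.001, 0.001]
wrist_force: [0.5, 0.8, 1.0]
finger_gap: 1.004
finger_force: 0.0
[636.56012686 188.42660989  14.84210586]
[[0.1, -2.5, 15.8], 'yaw_y 0.130', 'turn 0.000']
```

```bash
python3 -m pendant '[[[0,-1,6,0,0,0,1],[0,-1,12,0,0,0,1],[0,-1,15,0,0,0,1],[0,-1,15.5,0,0,0,1],[0,-1,15.5,0,0,0,0.8],[0,-1,15.5,0,0,0,0.6],[0,-1,15.5,0,0,0,0.5],[0,-1,15.5,0,0,0,0.5],[0,-1,15.5,0,0,0,0.5]]]' 60
```

```text
clock: 18.48
eef_pos: [635.5, 188.1, -0.7]
ee_rot: [0.66, 0.752, 0.001, 0.001]
wrist_force: [-1.2, -0.6, 6.1]
finger_gap: 0.668
finger_force: 63.7
```

```bash
python3 -m pendant '[[[0,0,-10,0,0,0,0.5],[0,0,-40,0,0,0,0.5],[0,0,-75,0,0,0,0.5],[0,0,-110,0,0,0,0.5],[0,0,-130,0,0,0,0.5],[0,0,-135,0,0,0,0.5],[0,0,-135,0,0,0,0.5]]]' 60
python3 - <<'E'
from h import *
s=read_state();print(s["eef_pos"],s["finger_gap"],s["finger_force"]);print(shift((481.3,9.5,135),0.13))
im=snap();print([ (b,atz("top",b[1],s["eef_pos"][2]+12).round(1)) for b in blob(im["top"],"black",proj("top",s["eef_pos"]),35)[:2]])
E
```

```text
clock: 19.07
eef_pos: [635.4, 188.1, 134.7]
ee_rot: [0.66, 0.752, 0.001, 0.001]
wrist_force: [-0.4, -0.6, -0.7]
finger_gap: 0.666
finger_force: 64.1
[635.39768944 188.09260215 134.73909196] 0.6661107342546264 64.05406448990107
[[-157.1, -176.0, -0.8], 'yaw_y 0.130', 'turn 0.000']
[((489, [209.0, 130.2], [8.7, 83.0]), array([651.8, 171.2, 146.7]))]
```

```bash
python3 -m pendant '[[[-15,-17,0,0,0,0,0.5],[-35,-39,0,0,0,0,0.5],[-57,-64,0,0,0,0,0.5],[-80,-90,0,0,0,0,0.5],[-103,-116,0,0,0,0,0.5],[-126,-142,0,0,0,0,0.5],[-145,-163,0,0,0,0,0.5],[-157,-176,0,0,0,0,0.5],[-157,-176,0,0,0,0,0.5],[-157,-176,0,0,0,0,0.5]]]' 60
python3 - <<'E'
from h import *
im=snap();s=read_state();print(s["eef_pos"],s["finger_gap"],s["finger_force"]);print(shift((481.3,9.5,100),0.13))
print(proj("scene",s["eef_pos"]+[0,0,5]))
c=cv2.resize(im["scene"][180:300,260:400],(700,600));cv2.imwrite("pics/t4.png",c[:,:,::-1])
E
```

```text
clock: 20.0
eef_pos: [480.1, 9.2, 132.0]
ee_rot: [0.66, 0.751, -0.0, -0.001]
wrist_force: [-0.1, 1.0, -0.5]
finger_gap: 0.662
finger_force: 64.1
[480.84181082  10.01158884 132.25652085] 0.6628859456843406 64.08931519836187
[[-0.6, 0.4, 32.3], 'yaw_y 0.130', 'turn 0.000']
[328.17080854 220.30039065]
```

View pics/t4.png

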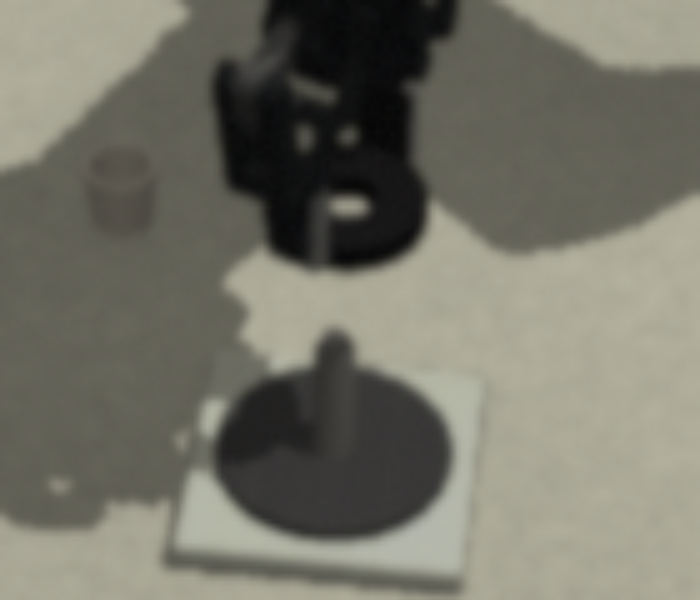

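```bash
cat >> h.py <<'E'
def edges(n,row,lo,hi):
    g=cv2.cvtColor(IM[n],cv2.COLOR_RGB2GRAY).astype(float)[row]; d=np.gradient(g)[lo:hi]; return lo+np.arange(len(d)),g[lo:hi],d
def circ(n,c,r,z):
    t=np.linspace(0,2*np.pi,181);q=np.array([proj(n,np.array([c[0]+r*np.cos(a),c[1]+r*np.sin(a),z])) for a in t]);return q.min(0).round(1),q.max(0).round(1)
IM={}
E
python3 - <<'E'
import h;from h import *
im=snap();s=read_state();p=s["eef_pos"];print(p)
h.IM.update(im)
for r in (215,218,221,224): print(r,cv2.cvtColor(im["scene"],cv2.COLOR_RGB2GRAY)[r,336:352])
for r in (250,254,258,262): print(r,cv2.cvtColor(im["scene"],cv2.COLOR_RGB2GRAY)[r,318:338])
print("bot",circ("scene",p,30,p[2]+0),"top",circ("scene",p,30,p[2]+12),"post",circ("scene",(481.3,9.5),8,60), "disc",circ("scene",(481.3,9.5),46,20))
print(blob(im["scene"],"black",(327,270),30))
E
```

```text
[480.99696983  10.15946871 132.48289723]
215 [ 23  23  24  23  22  24  28  44  67  85  96  98  98  99 100 100]
218 [22 23 22 24 24 22 23 23 34 62 86 96 97 98 99 98]
221 [ 22  23  23  24  23  23  23  23  39  85 131 141 127 111 103 101]
224 [ 23  24  25  23  23  22  22  22  48 102 150 168 168 165 158 145]
250 [175 173 170 162 134  91  58  53  53  54  58  71 100 136 159 167 170 170
 171 170]
254 [ 97  87  81  74  64  52  50  53  57  61  65  68  70  73  79  83  92 106
 126 143]
258 [42 50 54 55 52 49 51 55 57 61 65 67 64 60 56 57 56 57 56 56]
262 [34 41 51 54 52 49 51 54 58 62 65 66 64 59 57 56 56 56 56 56]
bot (array([311.4, 211.7]), array([344.9, 233.6])) top (array([311.4, 206.6]), array([345.1, 228.4])) post (array([322.8, 248.8]), array([331.4, 254.7])) disc (array([302.8, 250.4]), array([350.8, 284.4]))
[(226, [313.5, 265.1], [15.3, 20.2])]
```

```bash
python3 -m pendant '[[[0,0,12,0,0,0,0.5],[-1,0,30,0,0,0,0.5],[-1.2,0.5,42,0,0,0,0.5],[-1.2,0.5,50,0,0,0,0.5],[-1.2,0.5,56,0,0,0,0.5],[-1.2,0.5,60,0,0,0,0.5],[-1.2,0.5,60,0,0,0,0.5]]]' 40
```

```text
clock: 20.78
eef_pos: [481.3, 8.6, 72.5]
ee_rot: [0.66, 0.752, -0.0, -0.0]
wrist_force: [0.9, -0.3, 0.1]
finger_gap: 0.668
finger_force: 64.1
```

```bash
python3 -m pendant '[[[0,0,6,0,0,0,0.5],[0,0,12,0,0,0,0.5],[0,0,18,0,0,0,0.5],[0,0,24,0,0,0,0.5],[0,0,30,0,0,0,0.5],[0,0,36,0,0,0,0.5],[0,0,42,0,0,0,0.5],[0,0,46,0,0,0,0.5],[0,0,48,0,0,0,0.5],[0,0,48,0,0,0,0.5]]]' 40
```

```text
clock: 21.62
eef_pos: [481.4, 8.4, 24.6]
ee_rot: [0.66, 0.752, -0.0, -0.0]
wrist_force: [1.9, 1.2, -1.5]
finger_gap: 0.667
finger_force: 64.0
```

```bash
python3 -m pendant '[[[0,0,1.5,0,0,0,0.5],[0,0,3,0,0,0,0.5],[0,0,4,0,0,0,0.5],[0,0,5,0,0,0,0.5],[0,0,5,0,0,0,0.5]]]' 40
```

```text
clock: 22.03
eef_pos: [481.4, 8.4, 19.9]
ee_rot: [0.66, 0.752, 0.0, 0.0]
wrist_force: [0.6, -0.2, -0.5]
finger_gap: 0.665
finger_force: 64.1
```

```bash
python3 -m pendant '[[[0,0,1,0,0,0,0.5],[0,0,2,0,0,0,0.5],[0,0,2,0,0,0,0.5]]]' 40
```

```text
clock: 22.28
eef_pos: [481.5, 8.4, 19.2]
ee_rot: [0.66, 0.752, 0.0, 0.0]
wrist_force: [-5.8, 0.9, 16.1]
finger_gap: 0.667
finger_force: 65.9
```

```bash
python3 -m pendant '[[[0,0,-1,0,0,0,0.5],[0,0,-1,0,0,0,0.8],[0,0,-1,0,0,0,0.9],[0,0,-1,0,0,0,0.9],[0,0,-15,0,0,0,0.9],[0,0,-45,0,0,0,0.9],[0,0,-80,0,0,0,0.9],[0,0,-105,0,0,0,0.9],[0,0,-115,0,0,0,0.9],[0,0,-115,0,0,0,0.9]]]' 40
python3 - <<'E'
from h import *
im=snap()
for c,n in (("green",(213,215)),("blue",(218,283))):
    for b in blob(im["top"],c,n,45)[:2]: print(c,b,atz("top",b[1],12).round(1))
print(blob(im["scene"],"blue",(424,289),40))
w=atz("top",(217.9,282.4),12);print(shift((w[0]+.5,w[1],80),0.13))
E
```

```text
clock: 23.12
eef_pos: [482.3, 8.2, 134.7]
ee_rot: [0.66, 0.752, 0.001, 0.002]
wrist_force: [-0.6, 0.7, -1.0]
finger_gap: 0.9
finger_force: 0.0
green (332, [212.2, 215.0], [22.2, 23.0]) [527.4 189.1  12. ]
blue (431, [217.5, 282.4], [25.0, 26.1]) [400.9 178.3  12. ]
[(388, [423.7, 289.0], [20.0, 26.2])]
[[177.9, -56.8, 52.0], 'yaw_y 0.130', 'turn -0.000']
```

```bash
python3 -m pendant '[[[15,-5,0,0,0,0,0.9],[45,-14,0,0,0,0,0.9],[80,-25,0,0,0,0,0.9],[115,-37,0,0,0,0,0.9],[150,-48,15,0,0,0,0.9],[170,-54,35,0,0,0,0.9],[178,-56.8,60,0,0,0,0.9],[178,-56.8,85,0,0,0,0.9],[178,-56.8,100,0,0,0,0.9],[178,-56.8,105,0,0,0,0.9],[178,-56.8,105,0,0,0,0.9],[178,-56.8,105,0,0,0,0.9]]]' 60
python3 - <<'E'
from h import *
s=read_state();print(s["eef_pos"]);print(shift((401.4,177.5,-1),0.13)); im=snap();print(blob(im["scene"],"blue",(424,289),40))
E
```

```text
clock: 24.22
eef_pos: [401.9, 177.4, 27.8]
ee_rot: [0.66, 0.751, -0.0, -0.0]
wrist_force: [1.1, -0.2, -0.2]
finger_gap: 0.905
finger_force: 0.0
[401.88470912 177.37514422  27.79621332]
[[0.2, -0.4, 28.8], 'yaw_y 0.130', 'turn -0.000']
[(257, [424.9, 289.7], [18.8, 23.6])]
```

```bash
python3 -m pendant '[[[0,0,10,0,0,0,0.9],[0,0,20,0,0,0,0.9],[0,0,26,0,0,0,0.9],[0,0,28,0,0,0,0.9],[0,0,28,0,0,0,0.9],[0,0,28,0,0,0,0.6],[0,0,28,0,0,0,0.45],[0,0,28,0,0,0,0.45],[0,0,28,0,0,0,0.45],[0,0,28,0,0,0,0.45]]]' 60
python3 -m pendant '[[[0,0,-10,0,0,0,0.45],[0,0,-40,0,0,0,0.45],[0,0,-75,0,0,0,0.45],[0,0,-110,0,0,0,0.45],[0,0,-130,0,0,0,0.45],[0,0,-135,0,0,0,0.45],[0,0,-135,0,0,0,0.45]]]'
python3 - <<'E'
from h import *
s=read_state();print(s["eef_pos"],s["finger_gap"],s["finger_force"]);print(shift((481.5,8.5,135),0.13))
im=snap();print(blob(im["scene"],"blue",proj("scene",s["eef_pos"]),40))
E
```

```text
clock: 25.15
eef_pos: [402.4, 177.6, 1.3]
ee_rot: [0.66, 0.752, 0.0, 0.0]
wrist_force: [-4.2, -1.7, 16.2]
finger_gap: 0.6
finger_force: 59.4
clock: 25.73
eef_pos: [402.5, 177.6, 136.2]
ee_rot: [0.66, 0.752, 0.001, 0.001]
wrist_force: [-0.4, -0.6, -1.8]
finger_gap: 0.597
finger_force: 62.8
[402.53659258 177.63335769 136.15166021] 0.5969362283575785 62.81820237636566
[[-177.9, 56.4, 1.3], 'yaw_y 0.130', 'turn 0.000']
[(210, [440.2, 236.5], [13.2, 22.1])]
```

```bash
python3 -m pendant '[[[-15,5,0,0,0,0,0.45],[-45,14,0,0,0,0,0.45],[-80,25,0,0,0,0,0.45],[-115,37,0,0,0,0,0.45],[-150,48,0,0,0,0,0.45],[-170,54,0,0,0,0,0.45],[-178,56.4,0,0,0,0,0.45],[-178,56.4,0,0,0,0,0.45],[-178,56.4,0,0,0,0,0.45]]]' 60
python3 - <<'E'
from h import *
im=snap();s=read_state();p=s["eef_pos"];print(p,s["finger_gap"]);print(shift((481.5,8.5,75),0.13))
g=cv2.cvtColor(im["scene"],cv2.COLOR_RGB2HSV)
rr=np.round(proj("scene",p+[0,0,5])).astype(int);print(rr)
m=(abs(g[...,0].astype(int)-109)<14)&(g[...,1]>90); m[:, :rr[0]-35]=0; m[:rr[1]-25]=0;m[rr[1]+25:]=0;m[:,rr[0]+40:]=0
ys,xs=np.nonzero(m);print("blue right/bottom",xs.max(),ys.max(),ys.min());print(circ("scene",p,27,p[2]-1),circ("scene",p,27,p[2]+11))
for r in (rr[1]-2,rr[1]+1): print(im["scene"][r,rr[0]+10:rr[0]+24].tolist())
E
```

```text
clock: 26.58
eef_pos: [480.2, 9.0, 133.9]
ee_rot: [0.66, 0.751, -0.0, -0.001]
wrist_force: [0.3, 0.5, -1.3]
finger_gap: 0.6
finger_force: 62.8
[480.26092152   9.60639732 134.46296258] 0.5973923622206836
[[-1.3, 1.2, 59.5], 'yaw_y 0.131', 'turn 0.001']
[328 219]
blue right/bottom 342 231 208
(array([313.1, 212. ]), array([343.2, 231.7])) (array([313.1, 206.9]), array([343.5, 226.5]))
[[35, 65, 106], [35, 65, 105], [35, 64, 104], [35, 65, 104], [46, 69, 103], [73, 84, 101], [98, 100, 98], [103, 102, 93], [100, 98, 88], [100, 98, 88], [100, 98, 88], [100, 99, 88], [101, 99, 89], [100, 99, 88]]
[[35, 65, 104], [35, 64, 104], [34, 64, 103], [34, 64, 103], [44, 68, 103], [79, 89, 107], [122, 124, 120], [142, 142, 128], [142, 140, 125], [126, 125, 111], [110, 109, 97], [103, 102, 91], [101, 100, 89], [101, 99, 89]]
```

```bash
python3 -m pendant '[[[0,0,12,0,0,0,0.45],[-0.7,0.5,30,0,0,0,0.45],[-1,1,42,0,0,0,0.45],[-1,1,50,0,0,0,0.45],[-1,1,56,0,0,0,0.45],[-1,1,60,0,0,0,0.45],[-1,1,60,0,0,0,0.45]]]' 40
python3 -m pendant '[[[0,0,5,0,0,0,0.45],[0,0,10,0,0,0,0.45],[0,0,15,0,0,0,0.45],[0,0,20,0,0,0,0.45],[0,0,25,0,0,0,0.45],[0,0,30,0,0,0,0.45],[0,0,34,0,0,0,0.45],[0,0,34,0,0,0,0.45]]]' 40
```

```text
clock: 27.27
eef_pos: [481.9, 7.8, 74.7]
ee_rot: [0.659, 0.752, -0.0, -0.0]
wrist_force: [-0.2, -0.3, -1.0]
finger_gap: 0.601
finger_force: 62.8
clock: 27.93
eef_pos: [481.7, 7.5, 40.1]
ee_rot: [0.66, 0.752, -0.0, -0.001]
wrist_force: [0.1, 0.3, -1.1]
finger_gap: 0.597
finger_force: 62.8
```

```bash
python3 -m pendant '[[[0,0.2,2,0,0,0,0.45],[0,0.2,4,0,0,0,0.45],[0,0.2,6,0,0,0,0.45],[0,0.2,7,0,0,0,0.45],[0,0.2,8,0,0,0,0.45],[0,0.2,8,0,0,0,0.45]]]' 40
```

```text
clock: 28.43
eef_pos: [482.3, 7.5, 33.5]
ee_rot: [0.66, 0.752, -0.0, 0.0]
wrist_force: [-2.8, -0.1, 6.1]
finger_gap: 0.596
finger_force: 63.6
```

```bash
python3 -m pendant '[[[0,0,-0.5,0,0,0,0.45],[0,0,-0.5,0,0,0,0.7],[0,0,-0.5,0,0,0,0.85],[0,0,-0.5,0,0,0,0.85],[0,0,-15,0,0,0,0.85],[0,0,-45,0,0,0,0.85],[0,0,-80,0,0,0,0.85],[0,0,-100,0,0,0,0.85],[0,0,-105,0,0,0,0.85],[0,0,-105,0,0,0,0.85]]]' 40
python3 - <<'E'
from h import *
im=snap()
for c,n in (("green",(213,215)),):
    for b in blob(im["top"],c,n,60)[:2]: w=atz("top",b[1],12);print(c,b,w.round(1));print(shift((w[0]+1,w[1],27),0.13))
print(blob(im["scene"],"green",(392,334),40),blob(im["scene"],"blue",(327,255),30))
c=cv2.resize(im["scene"][170:410,230:470],(600,600));cv2.imwrite("pics/t5.png",c[:,:,::-1])
E
```

```text
clock: 29.27
eef_pos: [482.9, 7.4, 138.9]
ee_rot: [0.66, 0.752, 0.001, 0.001]
wrist_force: [-0.3, -0.7, -0.7]
finger_gap: 0.849
finger_force: 0.0
green (335, [212.2, 215.0], [22.3, 23.2]) [527.4 189.1  12. ]
[[173.8, 70.0, 109.8], 'yaw_y 0.130', 'turn -0.000']
[(370, [392.1, 333.8], [20.7, 25.0])] [(367, [326.6, 262.6], [19.2, 27.3])]
```

View pics/t5.png

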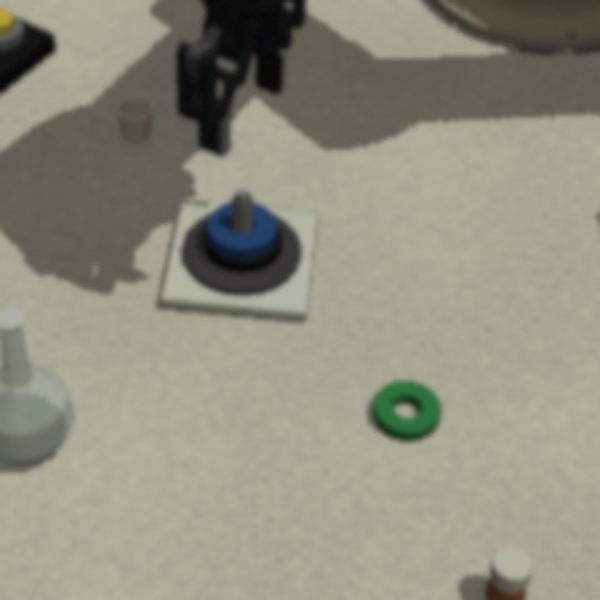

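Black and blue are flat on the post at (327,262), and green is still on the bench at (392,334). Green is next.

```bash
python3 -m pendant '[[[15,6,0,0,0,0,0.85],[45,18,0,0,0,0,0.85],[80,32,0,0,0,0,0.85],[115,46,0,0,0,0,0.85],[148,60,15,0,0,0,0.85],[168,68,35,0,0,0,0.85],[174,70,60,0,0,0,0.85],[174,70,85,0,0,0,0.85],[174,70,105,0,0,0,0.85],[174,70,110,0,0,0,0.85],[174,70,110,0,0,0,0.85],[174,70,110,0,0,0,0.85]]]' 60
python3 - <<'E'
from h import *
im=snap();s=read_state();print(s["eef_pos"]);print(shift((528.4,189.1,1),0.13)); print(blob(im["scene"],"green",(392,334),40))
E
```

```text
clock: 30.37
eef_pos: [529.3, 189.0, 28.1]
ee_rot: [0.66, 0.751, -0.0, -0.0]
wrist_force: [-0.1, 0.1, 1.2]
finger_gap: 0.848
finger_force: 0.0
[529.82056042 189.07514001  29.07040729]
[[0.2, -1.5, 28.1], 'yaw_y 0.130', 'turn -0.000']
[(231, [394.4, 334.5], [19.1, 21.0])]
```

```bash
python3 -m pendant '[[[0,-1,10,0,0,0,0.85],[0,-1,20,0,0,0,0.85],[0,-1,26,0,0,0,0.85],[0,-1,27,0,0,0,0.85],[0,-1,27,0,0,0,0.85],[0,-1,27,0,0,0,0.6],[0,-1,27,0,0,0,0.4],[0,-1,27,0,0,0,0.4],[0,-1,27,0,0,0,0.4],[0,-1,27,0,0,0,0.4]]]' 60
python3 -m pendant '[[[0,0,-10,0,0,0,0.4],[0,0,-40,0,0,0,0.4],[0,0,-75,0,0,0,0.4],[0,0,-110,0,0,0,0.4],[0,0,-130,0,0,0,0.4],[0,0,-135,0,0,0,0.4],[0,0,-135,0,0,0,0.4]]]'
python3 - <<'E'
from h import *
s=read_state();print(s["eef_pos"],s["finger_gap"],s["finger_force"]);print(shift((481.7,8.3,135),0.13))
im=snap();print(blob(im["scene"],"green",proj("scene",s["eef_pos"]),40))
E
```

```text
clock: 31.3
eef_pos: [528.6, 189.1, 2.0]
ee_rot: [0.66, 0.752, 0.0, 0.0]
wrist_force: [-2.8, -0.6, 7.2]
finger_gap: 0.532
finger_force: 60.4
clock: 31.88
eef_pos: [528.7, 189.1, 137.7]
ee_rot: [0.66, 0.752, 0.001, 0.001]
wrist_force: [0.1, 0.0, -0.6]
finger_gap: 0.526
finger_force: 61.4
[528.72044885 189.10327888 137.70486464] 0.5261661453711579 61.44610371440649
[[-173.2, -70.1, 2.5], 'yaw_y 0.130', 'turn 0.000']
[(212, [406.6, 280.2], [12.9, 23.2])]
```

```bash
python3 -m pendant '[[[-15,-6,0,0,0,0,0.4],[-45,-18,0,0,0,0,0.4],[-80,-32,0,0,0,0,0.4],[-115,-46,0,0,0,0,0.4],[-150,-61,0,0,0,0,0.4],[-167,-68,0,0,0,0,0.4],[-173,-70,0,0,0,0,0.4],[-173,-70,0,0,0,0,0.4],[-173,-70,0,0,0,0,0.4]]]' 60
python3 - <<'E'
from h import *
im=snap();s=read_state();p=s["eef_pos"];print(p,s["finger_gap"]);print(shift((481.7,8.3,76),0.13))
rr=np.round(proj("scene",p+[0,0,5])).astype(int);print(rr,circ("scene",p,24,p[2]-2),circ("scene",p,24,p[2]+10))
for r in (rr[1]-2,rr[1]+1): print(rr[0]+8,im["scene"][r,rr[0]+8:rr[0]+22].tolist())
E
```

```text
clock: 32.73
eef_pos: [481.1, 9.0, 135.3]
ee_rot: [0.66, 0.751, -0.0, -0.001]
wrist_force: [0.7, 1.0, -0.0]
finger_gap: 0.52
finger_force: 61.5
[481.2883304    9.51766313 135.55762   ] 0.521221990157081
[[-1.3, 0.3, 59.6], 'yaw_y 0.131', 'turn 0.001']
[328 219] (array([314.4, 213.3]), array([341.2, 230.8])) (array([314.4, 208.2]), array([341.4, 225.6]))
336 [[44, 113, 58], [44, 114, 59], [44, 114, 58], [47, 115, 60], [61, 117, 68], [95, 126, 91], [130, 138, 116], [138, 138, 122], [124, 124, 110], [108, 107, 95], [101, 99, 88], [99, 98, 87], [98, 97, 87], [100, 98, 88]]
336 [[43, 112, 58], [43, 113, 58], [44, 114, 59], [44, 114, 59], [50, 113, 61], [83, 119, 81], [129, 140, 116], [159, 159, 140], [166, 165, 146], [162, 160, 142], [148, 146, 130], [128, 126, 113], [111, 109, 97], [103, 102, 91]]
```

```bash
python3 -m pendant '[[[0,0,12,0,0,0,0.4],[-0.7,0.3,30,0,0,0,0.4],[-1,0.3,42,0,0,0,0.4],[-1,0.3,50,0,0,0,0.4],[-1,0.3,56,0,0,0,0.4],[-1,0.3,60,0,0,0,0.4],[-1,0.3,60,0,0,0,0.4]]]' 40
python3 -m pendant '[[[0,0,5,0,0,0,0.4],[0,0,10,0,0,0,0.4],[0,0,15,0,0,0,0.4],[0,0,20,0,0,0,0.4],[0,0,22,0,0,0,0.4],[0,0,22,0,0,0,0.4]]]' 40
```

```text
clock: 33.42
eef_pos: [481.5, 7.8, 75.6]
ee_rot: [0.659, 0.752, -0.0, -0.0]
wrist_force: [0.6, -0.3, -0.9]
finger_gap: 0.524
finger_force: 61.5
clock: 33.92
eef_pos: [481.6, 7.4, 53.5]
ee_rot: [0.66, 0.751, -0.0, -0.0]
wrist_force: [0.6, 0.7, -1.2]
finger_gap: 0.522
finger_force: 61.4
```

```bash
python3 -m pendant '[[[0,0.2,3,0,0,0,0.4],[0,0.2,6,0,0,0,0.4],[0,0.2,8,0,0,0,0.4],[0,0.2,9,0,0,0,0.4],[0,0.2,9,0,0,0,0.4]]]' 40
```

```text
clock: 34.33
eef_pos: [481.8, 7.4, 46.0]
ee_rot: [0.66, 0.752, -0.0, -0.0]
wrist_force: [-6.0, 0.5, 15.6]
finger_gap: 0.524
finger_force: 63.0
```

```bash
python3 -m pendant '[[[0,0,-0.5,0,0,0,0.4],[0,0,-0.5,0,0,0,0.7],[0,0,-0.5,0,0,0,0.8],[0,0,-0.5,0,0,0,0.8],[0,0,-15,0,0,0,0.8],[0,0,-45,0,0,0,0.8],[0,0,-80,0,0,0,0.8],[0,0,-90,0,0,0,0.8],[0,0,-90,0,0,0,0.8]]]' 40
python3 - <<'E'
from h import *
print(shift((461.4,-313.5,100),0.13))
E
```

```text
clock: 35.08
eef_pos: [483.2, 7.2, 137.4]
ee_rot: [0.66, 0.752, 0.001, 0.002]
wrist_force: [0.4, 0.6, -0.5]
finger_gap: 0.804
finger_force: 0.0
[[-315.1, -63.4, 37.7], 'yaw_y 0.130', 'turn 0.000']
```

```bash
python3 -m pendant '[[[-15,-3,0,0,0,0,0.5],[-45,-9,0,0,0,0,0.3],[-80,-16,0,0,0,0,0],[-116,-23,0,0,0,0,0],[-152,-30,0,0,0,0,0],[-188,-38,0,0,0,0,0],[-224,-45,5,0,0,0,0],[-260,-52,15,0,0,0,0],[-295,-59,28,0,0,0,0],[-315,-63.4,38,0,0,0,0],[-315,-63.4,38,0,0,0,0],[-315,-63.4,38,0,0,0,0]]]' 40
python3 - <<'E'
from h import *
im=snap();print(read_state()["eef_pos"]);print(shift((461.4,-313.5,46),0.13))
c=cv2.resize(im["scene"],(800,600));cv2.imwrite("pics/t6.png",c[:,:,::-1])
c=np.hstack([cv2.resize(im["top"][195:285,255:355],(400,360)),cv2.resize(im["scene"][215:305,275:375],(400,360))]);cv2.imwrite("pics/t7.png",c[:,:,::-1])
E
```

```text
clock: 36.08
eef_pos: [458.9, -313.0, 95.0]
ee_rot: [0.66, 0.751, 0.0, -0.002]
wrist_force: [0.5, 0.1, 1.0]
finger_gap: 0.002
finger_force: 0.0
[ 459.7963034  -312.0191975    96.50082105]
[[-1.7, 1.4, 50.5], 'yaw_y 0.131', 'turn 0.001']
```

View pics/t6.png

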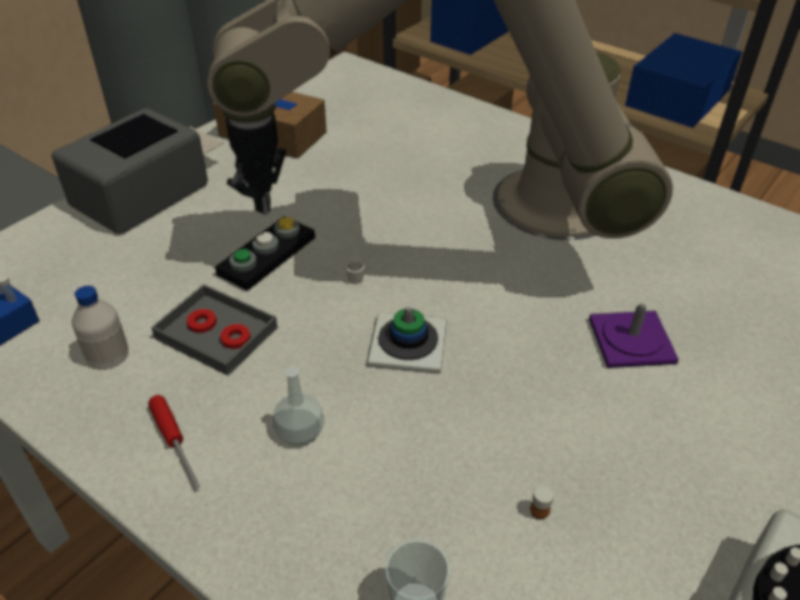

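View pics/t7.png

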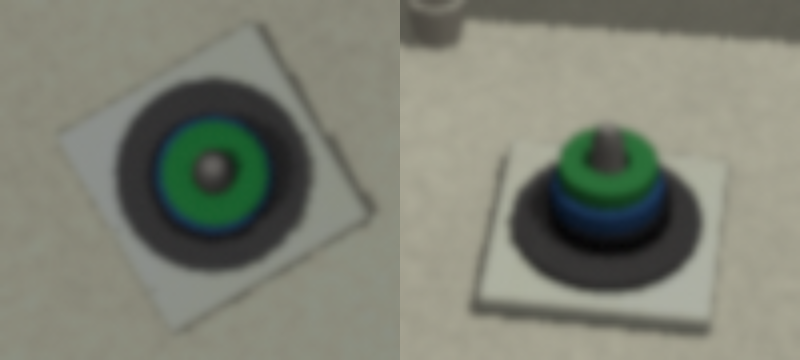

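The stack is level and complete at scene (327,262): black, blue, green. The bench shows no orange or brass collar, and the reds are in the tray at (161,256) and (188,268). Now I'll press white.

```bash
python3 -m pendant '[[[-0.5,0.5,20,0,0,0,0],[-1,1,38,0,0,0,0],[-1,1,46,0,0,0,0],[-1,1,50,0,0,0,0],[-1,1,53,0,0,0,0],[-1,1,56,0,0,0,0],[-1,1,58,0,0,0,0],[-1,1,59,0,0,0,0],[-1,1,59,0,0,0,0]]]'
```

```text
clock: 36.93
eef_pos: [461.3, -313.9, 38.5]
ee_rot: [0.66, 0.752, 0.0, 0.0]
wrist_force: [0.8, 4.4, 4.5]
finger_gap: 0.0
finger_force: 2.3
```

```bash
python3 -m pendant '[[[0,0,0.5,0,0,0,0],[0,0,1,0,0,0,0],[0,0,1,0,0,0,0]]]'; python3 -m pendant '[[[0,0,-15,0,0,0,0],[0,0,-35,0,0,0,0],[0,0,-40,0,0,0,0],[0,0,-40,0,0,0,0]]]';python3 - <<'E'
from h import *
print(shift((517,-310.8,75),0.13))
E
```

```text
clock: 37.18
eef_pos: [461.3, -314.0, 38.0]
ee_rot: [0.66, 0.752, 0.0, 0.0]
wrist_force: [-0.5, 4.5, 10.3]
finger_gap: 0.002
finger_force: 5.0
clock: 37.52
eef_pos: [461.3, -314.8, 78.1]
ee_rot: [0.66, 0.752, -0.0, 0.002]
wrist_force: [0.3, 0.5, -0.4]
finger_gap: 0.001
finger_force: 0.0
[[-3.2, 55.7, 3.2], 'yaw_y 0.130', 'turn -0.000']
```

White bottomed out at 10 N and was released. Green is next.

```bash
python3 -m pendant '[[[-1,15,0,0,0,0,0],[-2,35,0,0,0,0,0],[-3,52,0,0,0,0,0],[-3.2,55.7,0,0,0,0,0],[-3.2,55.7,8,0,0,0,0],[-3.2,55.7,20,0,0,0,0],[-3.2,55.7,29,0,0,0,0],[-3.2,55.7,34,0,0,0,0],[-3.2,55.7,37,0,0,0,0],[-3.2,55.7,39,0,0,0,0],[-3.2,55.7,40,0,0,0,0],[-3.2,55.7,40,0,0,0,0]]]'
```

```text
clock: 38.52
eef_pos: [515.8, -309.9, 38.0]
ee_rot: [0.66, 0.752, -0.0, -0.001]
wrist_force: [-7.2, 4.1, 10.0]
finger_gap: 0.001
finger_force: 5.2
```

```bash
python3 -m pendant '[[[0,0,-15,0,0,0,0],[0,0,-45,0,0,0,0],[0,0,-85,0,0,0,0],[0,0,-110,0,0,0,0],[0,0,-110,0,0,0,0],[0,0,-110,0,0,0,0]]]'
python3 - <<'E'
from h import *
im=snap()
c=cv2.resize(im["scene"],(800,600));cv2.imwrite("pics/t8.png",c[:,:,::-1])
E
```

```text
clock: 39.02
eef_pos: [517.0, -310.4, 148.3]
ee_rot: [0.66, 0.751, 0.0, 0.002]
wrist_force: [-0.2, -0.5, -0.1]
finger_gap: 0.001
finger_force: 0.0
```

View pics/t8.png

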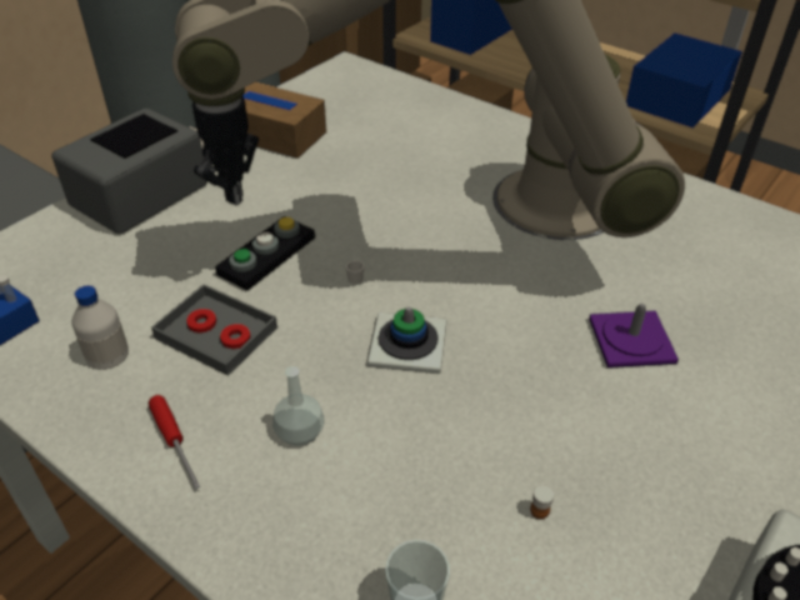

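The stack at (327,262), the reds in the tray, the vial, cup and flask are all in place. The arm is clear, so I'm handing the job in.

```bash
python3 -c "
from workcell import arm
print(arm.job_done())"
```

```text
the job is handed in; nothing more can be done
None
```

The job is handed in: I pressed yellow, laid both red collars flat in the tray, threaded black, blue and green home on the post, then pressed white and green; the vial, cup and flask were not touched, and `job_done()` returned no verdict.

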